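Lay two breakfast trays from the stock

TASK

Make up the two breakfast trays from the things standing about on the worktop. On the oblong tray with the raised rim put the boiled-egg set: the egg cup on the round cork mat and the sand glass on the square one; on the flat board with the half-round ends put the seasoning set: the mustard pot on the round cork mat and the pepper shaker on the square one. Set each upright in the middle of its mat and let go, never knock anything over, and leave the empty tin measure standing where it is.

Things in the scene. Friction and masses are not known exactly. Their poses are not given: they have to be found in the camera images.
- oblong_tray: Fixed oblong dark wooden tray, 186 (x) by 92 mm (y), light rim 7 mm wide, its top 18 mm above the worktop; flat floor 12 mm above the worktop. Flush cork mats in the floor: round, 60 mm across, centred at tray x +46 mm, y 0; square, 58 mm, at x -46 mm, y 0. Origin: centre of underside, z up; x points to the left (world +y) within 0.12 rad. At the left or right end of the work.
- round_ended_board: Fixed flat dark wooden board, half-round ends, no rim: 186 (x) by 92 mm (y), top 12 mm above the worktop. Flush cork mats in the top: round, 60 mm across, centred at board x -46 mm, y 0; square, 58 mm, at x +46 mm, y 0. Origin: centre of underside, z up; x points to the left (world +y) within 0.12 rad. At the other end of the work from the tray.
- egg_cup: Loose white egg cup, empty, round: 59 mm tall, bowl 46 mm across at the rim, foot 38 mm across, about 60 g. Origin: centre of its underside; z up.
- sand_glass: Loose sand glass (egg timer), 110 mm tall: two dark wooden discs 54 mm across and 10 mm thick at bottom and top, a glass 36 mm across and three thin posts between them; about 90 g. It can be gripped by the rim of the top disc. Origin: centre of its underside; z up.
- mustard_pot: Loose buff stoneware mustard pot with a lid that does not come off: body 64 mm across up to 57 mm high, then a narrower shoulder, with a lid knob 16 mm across on top; 80 mm tall in all, about 200 g. Origin: centre of its underside; z up.
- pepper_shaker: Loose round tin pepper shaker with a domed, pierced top: 46 mm across, 82 mm tall, about 70 g. Origin: centre of its underside; z up.
- tin_measure: Loose empty tin measure, a plain round can open at the top, 52 mm across and 60 mm tall. Not needed: stays where it stands. Origin: centre of its underside; z up.
- waffle_iron_handles (a point): Fixed: lowest front end of the waffle iron's handles, jutting out from the fixed shelf above the back of the worktop (shelf front edge x = 0.605 m, board z = 0.284 to 0.310 m). Carry things on the robot's side of these, hand upright. Also keep clear of the tall brown jug at the left (x below 0.37, y above 0.29 m, 0.52 m tall) and a wire handle 60 mm up at y = -0.22, x above 0.51 m.
Not all that is in view belongs to the job. Of the things that look like the sand_glass, the larger one is meant.

How it is judged:
By the outcome, as a careful person would: the job done as asked, in the order asked, and still so for the second after the job is handed in, with the robot touching nothing.
It also fails if it takes over 128 s, if anything falls off the work surface, if the arm or the gripper's body presses on something with over 40 N, if the wrist force passes 120 N, or if a joint passes its speed limit or range.

ROBOT

A 6-joint arm with a two-finger parallel gripper is mounted at the origin on a cart in front of the work surface, level with it; the furniture and walls round the work are solid. World frame = base frame: x ahead of the robot, y to its left, z up, the work surface at z = 0. Lengths are in mm, angles in rad, forces in N, time in s.
With the tool pointing down it reaches from about 350 to 975 mm from the base axis. Payload 7.1 kg.
Tool frame: the origin (TCP) lies between the finger pads; the fingertips stand 14 mm ahead of it and the grasp point (between the pads) lies 5 mm behind it; z points along the fingers, y is the line along which they close (so a half turn about z gives the same grasp; the last joint's range is limited). The gripper opens to 88 mm and grips with 3 to 60 N. Pads are 20 mm wide; open, the fingers measure 115 mm over their backs; the gripper's body (75 mm by 178 mm) begins 61 mm behind the grasp point.
Start: joints at [-1.152, 0.423, 1.63, -0, 1.089, -0.019], TCP at [264.982, -566.029, 236.675] pointing down, gripper open.
Joint ranges: [-3, 3], [-0.9, 2.11], [0.09, 2.58], [-1.31, 4.45], [0.11, 2.69], [-2.54, 2.54]. Speed limits (rad/s): [2.39, 2.39, 3.01, 3.14, 3.14, 3.14].

INTERFACE

Orientations are given as a rotation vector (axis times angle).
In Python, from workcell import ctrl gives the robot as it stands. The module is installed in compiled form; this text tells all that it offers.
- The arm moves only by the tool servo_tool, never from a script. Its argument "plan" is a list of rows, each a list of 3 entries, a list of its own where there are three numbers: the closure, from 0 (fully open) to 1 (shut), then the shift along the world's x, y, z in mm, then the turn about the world's z in degrees. In form: [[hand, [x, y, z], yaw], ...]. A call has 1 to 10 rows; each row is the pose to reach, as a shift and turn from the pose commanded when the call began; what a row does not reach only later rows make up. A row lasts 1/12 s, in which the tool goes at most 41.7 mm and 7.16 degrees, less where a joint would pass 70% of its speed; a pose out of reach is approached as far as the arm can. A call with a gripper value outside its range is refused whole. The fingers move at their own pace and stop on an object; the grip force is fixed at half the most. Time passes only in rows, so rows that repeat a pose let the fingers close. It gives the time, the measured TCP pose, the force, the opening and the grip force at its end, in the units of the state.
- ctrl.get_obs(): the state, without advancing time (a new reading comes with each control period).
- ctrl.get_image(name): name is "side" or "top" or "wrist"; returns the picture (384x512x3 uint8, blue, green, red); there is no depth.
- ctrl.camera_info(name): a dict with "fovy" (degrees; the focal length in pixels is half the picture's height over the tangent of half this angle, whatever the lens; pixels are square), "cx", "cy" (the principal point, pixels), "rvec" (rotation vector, rad) and "tvec" (3), from world to camera coordinates, as OpenCV has them; the wrist camera has in their place "T_tool_cam" (4x4, takes a point from camera to tool coordinates, whose origin is the TCP and whose axes are the flange's). Camera axes: x right, y down, z forward; pixel columns grow to the right and rows downward; lengths in mm; the calibration is good to about 2 mm. A picture is of the moment at which its call begins: read the wrist's pose just before it. camera_info takes no time and is no camera call.
- ctrl.close_job(): hands the job in; it is judged then, once.
The state is a dict: "t": time; "qpos": joint angles; "qvel": joint speeds; "joint_torque": joint torques, N m; "ee_pos": TCP position; "orientation": TCP orientation; "ft_force": force on the tool from outside, world axes, zero at the start; "moment": the same for the moment, N m; "width": finger opening in mm; "grasp_force": force on a finger pad.
Only numpy, scipy, OpenCV 4.12 (cv2) and the standard library are available. Lean on these libraries where they do the work, as an engineer would, in place of code of your own. Each camera call takes 0.05 s, during which the arm holds its last target. There are 200 camera calls.

## Working session

There is one attempt and no reset: what is moved stays moved. The work goes in short steps, Python scripts to look and compute and a tool call to move; the robot and the scene stay as the last step left them, time stands still between calls to the robot, and variables do not carry over. Pictures are saved under pics/ and viewed, at most 14 in all, crops included, and the job is handed in when it is done.

Besides the shell and the picture viewer there is one more tool, called by a JSON object that holds its "api" and its "payload", one argument or row to a line. servo_tool: Moves the arm, as the interface text tells. Its arguments: {"type":"object","properties":{"plan":{"type":"array"}},"required":["plan"]}

```bash
mkdir -p pics; cat > h.py <<'E'
import numpy as np, cv2
from workcell import ctrl
def cam(n):
    c=ctrl.camera_info(n); f=192/np.tan(np.radians(c['fovy'])/2)
    K=np.array([[f,0,c['cx']],[0,f,c['cy']],[0,0,1.]])
    if 'rvec' in c:
        R=cv2.Rodrigues(np.array(c['rvec'],float))[0]; t=np.array(c['tvec'],float).ravel()
    else:
        o=ctrl.get_obs(); T=np.eye(4); T[:3,:3]=cv2.Rodrigues(np.array(o['orientation'],float))[0]; T[:3,3]=o['ee_pos']
        M=np.linalg.inv(T@np.array(c['T_tool_cam'])); R=M[:3,:3]; t=M[:3,3]
    return K,R,t
def pix2w(C,u,v,z):
    K,R,t=C; d=R.T@np.linalg.solve(K,[u,v,1]); o=-R.T@t
    return o+d*(z-o[2])/d[2]
def w2pix(C,p):
    K,R,t=C; q=K@(R@np.asarray(p,float)+t); return q[:2]/q[2]
E
python3 - <<'E'
from h import *
for n in ['side','top','wrist']:
    C=cam(n); im=ctrl.get_image(n); cv2.imwrite(f'pics/{n}0.png',im); np.savez(f'pics/{n}0.npz',K=C[0],R=C[1],t=C[2])
    print(n,C[0][0,0],-C[1].T@C[2],C[1][2], {k:v for k,v in ctrl.camera_info(n).items() if k not in('rvec','tvec')})
a=cv2.imread('pics/top0.png');cv2.imwrite('pics/top0b.png',cv2.resize(a,(800,600),interpolation=cv2.INTER_CUBIC))
print(ctrl.get_obs())
E
```

```text
side 466.98326039231665 [-975.1005424  -354.87896482  957.17696369] [ 0.86644514  0.2079779  -0.45389207] {'fovy': 44.69999353681417, 'cx': 254.31291295681999, 'cy': 190.62380674124637}
top 493.60220307520893 [  93.31324965   14.91703809 2164.3996338 ] [ 0.19504971 -0.01178537 -0.98072255] {'fovy': 42.509800483386535, 'cx': 257.43190246034135, 'cy': 194.82948232140407}
wrist 283.69860129742773 [ 324.79370788 -537.42200716  384.82875914] [-0.21993017 -0.10081124 -0.97029264] {'fovy': 68.17828530213906, 'cx': 255.8586868446108, 'cy': 189.55941596019255, 'T_tool_cam': array([[ 1.20494139e-03, -9.70289414e-01, -2.41944209e-01,
         6.62995809e+01],
       [ 9.99998893e-01,  1.38049094e-03, -5.56060784e-04,
        -2.95041111e-01],
       [ 8.73541681e-04, -2.41943271e-01,  9.70290003e-01,
        -1.48849139e+02],
       [ 0.00000000e+00,  0.00000000e+00,  0.00000000e+00,
         1.00000000e+00]])}
{'t': 0.15, 'qpos': array([-1.15200927e+00,  4.23690449e-01,  1.63048400e+00, -2.95272318e-05,
        1.08859063e+00, -1.90240442e-02]), 'qvel': array([ 0.00048736, -0.0034027 , -0.00239684,  0.00041089,  0.00065146,
        0.00102302]), 'joint_torque': array([-1.89683560e-03, -5.44981921e+01, -2.73923761e+01,  6.43364503e-02,
        2.03545613e-02, -6.99283601e-05]), 'ee_pos': array([ 264.81274227, -565.68210193,  236.07651774]), 'orientation': array([-3.06549946e+00, -6.82005330e-01,  4.05780190e-04]), 'ft_force': array([-0.60673884, -0.0509146 , -0.50928725]), 'moment': array([ 0.03507895,  0.03208608, -0.00108965]), 'grasp_force': 0.0, 'width': 88.12384691798347}
```

View pics/top0b.png

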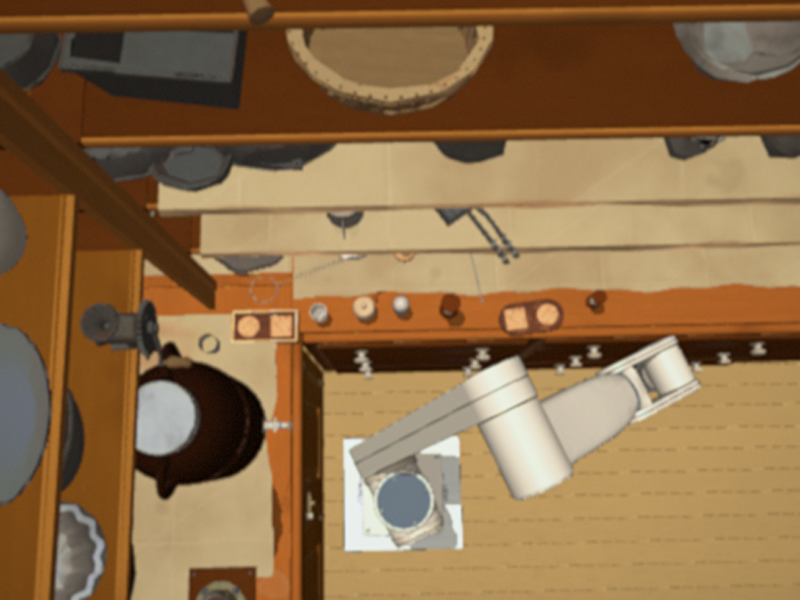

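View pics/side0.png

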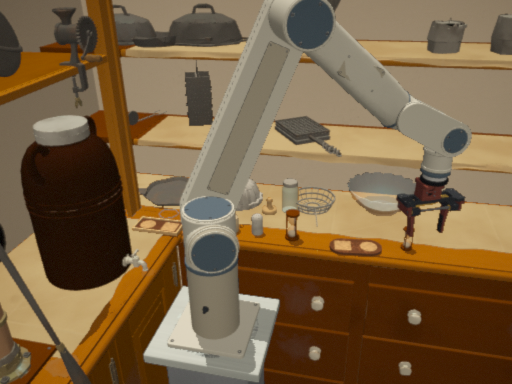

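Top view: tray at about (265,325), can-like thing (319,312), buff thing (363,307), pale thing (401,305), dark glass (450,305), board (531,317), small glass (596,300). I need closer crops.

```bash
python3 - <<'E'
from h import *
a=cv2.imread('pics/top0.png')[150:230,140:400]; b=cv2.imread('pics/side0.png')[165:265,120:430]
a=cv2.resize(a,(800,246),interpolation=cv2.INTER_CUBIC); b=cv2.resize(b,(800,258),interpolation=cv2.INTER_CUBIC)
cv2.imwrite('pics/c1.png',np.vstack([a,b]))
z=np.load('pics/top0.npz');C=z['K'],z['R'],z['t']
for n,u,v,h in [('tray',265,325,12),('A',319,312,40),('B',363,307,60),('C',401,305,60),('D',450,305,100),('board',531,317,12),('E',596,300,50)]:
    print(n,pix2w(C,u*.64,v*.64,h).round())
E
```

```text
tray [471. 378.  12.]
A [499. 223.  40.]
B [507.  99.  60.]
C [510.  -7.  60.]
D [ 499. -140.  100.]
board [ 477. -376.   12.]
E [ 515. -554.   50.]
```

View pics/c1.png

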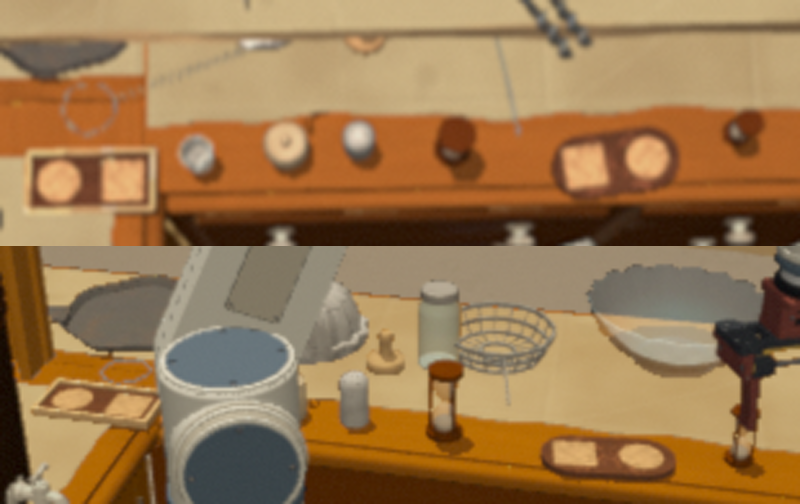

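Tentative reading of the crop: A (195,155) is an open can, B (288,145) the buff pot, C (360,140) the domed shaker, D (458,140) the large sand glass, E (743,130) the small glass. The pale pots at the back, (440,310) and (385,350) in the lower half, don't belong. The egg cup and the measure still have to be told apart, so I'll survey with the wrist camera.

```bash
python3 - <<'E'
from h import *
L=lambda n:(lambda z:(z['K'],z['R'],z['t']))(np.load(f'pics/{n}0.npz'))
T,S=L('top'),L('side')
def tri(a,b):
    P=[C[0]@np.c_[C[1],C[2]] for C in (T,S)]
    X=cv2.triangulatePoints(P[0],P[1],np.array(a,float),np.array(b,float)).ravel(); return (X[:3]/X[3]).round()
print('handle',tri((516*.64,257*.64),(339,153)),tri((506*.64,262*.64),(334,154)))
print('D top',tri((140+458*.325,150+122*.325),(120+446*.3875,165+(368-246)*.3875)))
for z in(150,300,450): print([pix2w(T,u*.64,v*.64,z).round() for u,v in((265,410),(215,362))])
E
```

```text
handle [ 572. -291.  326.] [ 561. -270.  324.]
D top [ 524. -143.   97.]
[array([223., 352., 150.]), array([351., 485., 150.])]
[array([213., 327., 300.]), array([332., 450., 300.])]
[array([204., 302., 450.]), array([313., 415., 450.])]
```

{"api": "servo_tool", "payload": {
  "plan": [
    [0, [10, 40, 15], 0],
    [0, [20, 80, 30], 0],
    [0, [30, 120, 45], 0],
    [0, [45, 155, 60], 0],
    [0, [60, 190, 75], 0],
    [0, [75, 225, 85], 0],
    [0, [90, 260, 90], 0],
    [0, [100, 300, 90], 0],
    [0, [110, 340, 90], -5],
    [0, [115, 380, 90], -10]
  ]
}}

```text
t: 0.98
ee_pos: [380.4, -184.2, 326.9]
orientation: [3.115, 0.406, 0.001]
ft_force: [0.0, -0.6, -0.1]
width: 88.1
grasp_force: 0.0
```

{"api": "servo_tool", "payload": {
  "plan": [
    [0, [5, 40, 0], -5],
    [0, [10, 80, 0], -10],
    [0, [10, 120, 0], -15],
    [0, [10, 160, 0], -15],
    [0, [10, 200, 0], -15],
    [0, [10, 240, 0], -15],
    [0, [10, 240, 0], -15],
    [0, [10, 240, 0], -15]
  ]
}}

```text
t: 1.65
ee_pos: [389.6, 55.9, 326.6]
orientation: [3.141, 0.011, -0.0]
ft_force: [0.6, -0.4, -0.2]
width: 87.9
grasp_force: 0.0
```

```bash
python3 - <<'E'
from h import *
o=ctrl.get_obs(); print(o['ee_pos'],o['orientation'],o['qpos'],o['t'])
C=cam('wrist'); im=ctrl.get_image('wrist'); np.savez('pics/wrist1.npz',K=C[0],R=C[1],t=C[2]); cv2.imwrite('pics/wrist1.png',im); cv2.imwrite('pics/wrist1b.png',cv2.resize(im,(800,600),interpolation=cv2.INTER_CUBIC))
im=ctrl.get_image('side'); cv2.imwrite('pics/side1.png',im)
im=ctrl.get_image('top'); cv2.imwrite('pics/top1.png',im)
E
```

```text
[389.61020243  55.86291233 326.60171281] [ 3.14138031e+00  1.11163837e-02 -2.57899640e-04] [ 1.12302711e-01 -4.91173534e-02  2.00168029e+00 -1.87168404e-04
  1.18921386e+00  1.67609139e+00] 1.65
```

View pics/wrist1b.png

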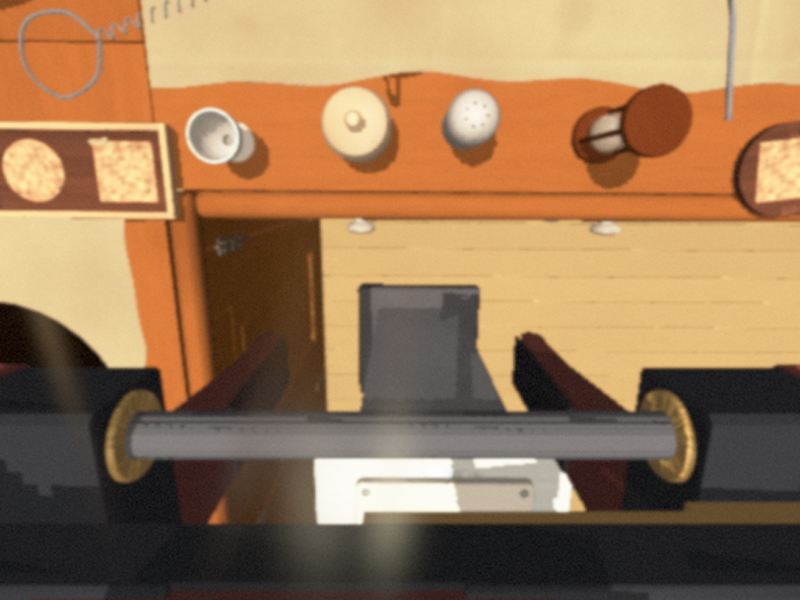

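The wrist view settles it: the egg cup is the stemmed bowl at (213,136), the pot (353,119), the shaker (472,118), the large sand glass (657,120). The small glass near the right end is the decoy, and the tin measure is on the left worktop (top view 208,343). Tray mats are at (33,170) and (125,170).

```bash
python3 - <<'E'
from h import *
z=np.load('pics/wrist1.npz');C=z['K'],z['R'],z['t']
for n,u,v,h in [('egg rim',213,136,59),('egg foot',236,144,8),('knob',352,119,80),('potbody',357,122,57),('pepper',473,117,76),('sg top',657,120,110),('sg bottom',598,135,10),('tray round',33,170,12),('tray sq',126,171,12),('tray corner ur',170,123,18),('tray corner lr',177,217,18)]:
    print(n,pix2w(C,u*.64-.18,v*.64-.18,h).round(1))
E
```

```text
egg rim [497.2 223.7  59. ]
egg foot [494.9 221.8   8. ]
knob [509.5  97.8  80. ]
potbody [510.2  95.8  57. ]
pepper [512.4  -3.9  76. ]
sg top [ 506.6 -140.9  110. ]
sg bottom [ 506.1 -138.7   10. ]
tray round [468.  426.8  12. ]
tray sq [467.8 333.3  12. ]
tray corner ur [512.8 280.7  18. ]
tray corner lr [422.9 284.1  18. ]
```

{"api": "servo_tool", "payload": {
  "plan": [
    [0, [20, 33, -15], 0],
    [0, [40, 66, -30], 0],
    [0, [60, 99, -55], 0],
    [0, [80, 132, -80], 0],
    [0, [95, 155, -110], 0],
    [0, [107, 167, -145], 0],
    [0, [107, 167, -180], 0],
    [0, [107, 167, -205], 0],
    [0, [107, 167, -205], 0],
    [0, [107, 167, -205], 0]
  ]
}}

```text
t: 2.63
ee_pos: [496.8, 218.9, 120.6]
orientation: [3.14, -0.002, -0.005]
ft_force: [0.5, 0.4, 0.5]
width: 87.7
grasp_force: 0.0
```

```bash
python3 - <<'E'
from h import *
o=ctrl.get_obs(); print(o['ee_pos'],o['qpos'],o['ft_force'])
C=cam('wrist'); im=ctrl.get_image('wrist'); np.savez('pics/wrist2.npz',K=C[0],R=C[1],t=C[2])
cv2.imwrite('pics/wrist2.png',im)
cv2.imwrite('pics/wrist2b.png',cv2.resize(im,(800,600),interpolation=cv2.INTER_CUBIC))
for p in [(496.5,223,59),(496,223,0),(468,427,12),(468,333,12)]: print(p,w2pix(C,p)*1.5625)
E
```

```text
[496.82019617 218.87793545 120.64809948] [ 3.93107637e-01  4.71636438e-01  1.88475626e+00 -1.41886206e-04
  7.88819507e-01  1.96543333e+00] [0.53024549 0.42224554 0.49336186]
(496.5, 223, 59) [392.51828406 322.86030702]
(496, 223, 0) [393.97346571 294.99189874]
(468, 427, 12) [ 62.34984398 343.9816129 ]
(468, 333, 12) [215.14369501 343.92444009]
```

View pics/wrist2b.png

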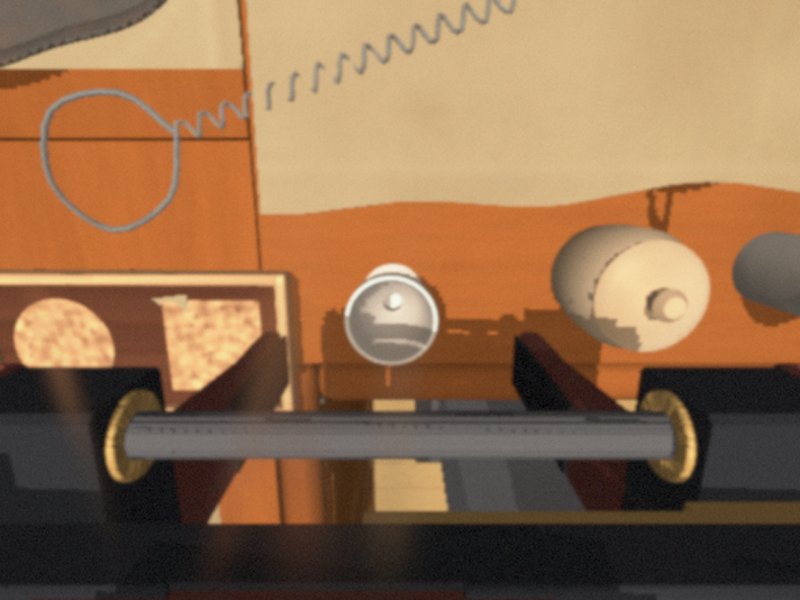

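Egg cup is at (391,321), as predicted to within 1 mm. There is also a small pale object at (170,300), on the corner of the square mat.

{"api": "servo_tool", "payload": {
  "plan": [
    [0, [0, 0, -10], 0],
    [0, [0, 0, -20], 0]
  ]
}}

```text
t: 2.85
ee_pos: [499.0, 221.0, 103.6]
orientation: [-3.14, -0.0, -0.008]
ft_force: [-0.2, -0.2, -0.3]
width: 87.7
grasp_force: 0.0
```

```bash
python3 - <<'E'
from h import *
L=lambda n:(lambda z:(z['K'],z['R'],z['t']))(np.load(f'pics/wrist{n}.npz'))
T,S=L(1),L(2)
def tri(a,b):
    P=[C[0]@np.c_[C[1],C[2]] for C in (T,S)]
    X=cv2.triangulatePoints(P[0],P[1],np.array(a,float)*.64,np.array(b,float)*.64).ravel(); return (X[:3]/X[3]).round()
print(tri((98,141),(172,300)))
print([pix2w(S,*(.64*np.array(p)),12).round() for p in [(152,298),(187,296),(178,308),(165,300),(262,303),(172,392)]])
a=cv2.imread('pics/wrist1.png')[70:150,0:125];b=cv2.imread('pics/wrist2.png')[165:265,0:200]
cv2.imwrite('pics/c2.png',np.vstack([cv2.resize(a,(450,288),interpolation=cv2.INTER_CUBIC),cv2.resize(b,(450,225),interpolation=cv2.INTER_CUBIC)]))
E
```

```text
[496. 356.  13.]
[array([497., 368.,  12.]), array([498., 347.,  12.]), array([491., 353.,  12.]), array([496., 360.,  12.]), array([494., 302.,  12.]), array([436., 364.,  12.])]
```

View pics/c2.png

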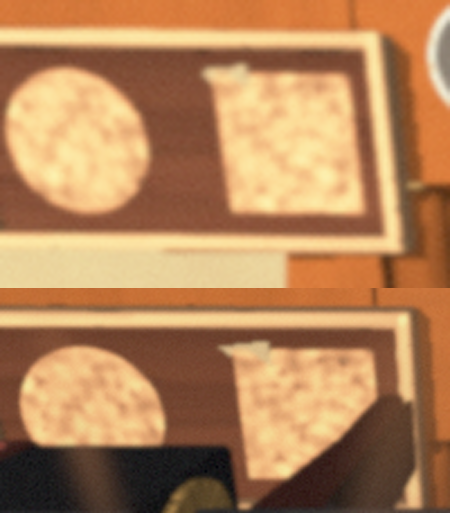

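{"api": "servo_tool", "payload": {
  "plan": [
    [0, [0, 2, -20], 0],
    [0, [0, 2, -40], 0],
    [0, [0, 2, -56], 0],
    [0, [0, 2, -56], 0],
    [0, [0, 2, -56], 0]
  ]
}}

```text
t: 3.27
ee_pos: [496.8, 222.8, 45.6]
orientation: [3.141, 0.002, -0.001]
ft_force: [0.2, 0.4, -0.4]
width: 87.8
grasp_force: 0.0
```

```bash
python3 - <<'E'
from h import *
o=ctrl.get_obs(); print(o['ee_pos'],o['ft_force'])
E
```

```text
[496.81466785 222.76218076  45.62697825] [ 0.21335489  0.4497272  -0.36367338]
```

{"api": "servo_tool", "payload": {
  "plan": [
    [0.35, [0, 0, 0], 0],
    [0.42, [0, 0, 0], 0],
    [0.6, [0, 0, 0], 0],
    [1, [0, 0, 0], 0],
    [1, [0, 0, 0], 0],
    [1, [0, 0, 0], 0],
    [1, [0, 0, 0], 0]
  ]
}}

```text
t: 3.85
ee_pos: [497.1, 223.1, 45.9]
orientation: [-3.141, -0.002, -0.0]
ft_force: [-1.3, 1.3, 2.1]
width: 44.8
grasp_force: 30.3
```

{"api": "servo_tool", "payload": {
  "plan": [
    [1, [0, 0, 15], 0],
    [1, [0, 0, 35], 0],
    [1, [0, 10, 60], 0],
    [1, [-4, 35, 70], 0],
    [1, [-8, 60, 70], 0],
    [1, [-12, 85, 70], 0],
    [1, [-16, 110, 70], 0],
    [1, [-20, 135, 70], 0],
    [1, [-24, 160, 70], 0],
    [1, [-27, 180, 70], 0]
  ]
}}

```text
t: 4.68
ee_pos: [469.4, 404.7, 115.6]
orientation: [-3.141, -0.003, 0.0]
ft_force: [1.0, 0.8, -0.7]
width: 44.7
grasp_force: 30.0
```

{"api": "servo_tool", "payload": {
  "plan": [
    [1, [-2, 16, 0], 0],
    [1, [-2, 24, -2], 0],
    [1, [-2, 24, -12], 0],
    [1, [-2, 24, -24], 0],
    [1, [-2, 24, -24], 0],
    [1, [-2, 24, -24], 0],
    [1, [-2, 24, -24], 0]
  ]
}}

```text
t: 5.27
ee_pos: [468.1, 425.8, 91.2]
orientation: [3.141, 0.001, -0.001]
ft_force: [0.1, 0.4, -0.4]
width: 44.8
grasp_force: 30.0
```

```bash
python3 - <<'E'
from h import *
o=ctrl.get_obs(); print(o['ee_pos'],o['orientation'],o['ft_force'],o['qpos'],o['width'])
cv2.imwrite('pics/side2.png',cv2.resize(ctrl.get_image('side')[100:300,60:310],(800,600),interpolation=cv2.INTER_CUBIC))
E
```

```text
[468.06928829 425.84345347  91.16971379] [ 3.14070647e+00  5.41910306e-04 -1.40459594e-03] [ 0.0640582   0.42768531 -0.36280372] [ 7.19425680e-01  6.19606247e-01  1.69059111e+00 -1.04256936e-04
  8.32651789e-01  2.28994712e+00] 44.763794511283876
```

View pics/side2.png

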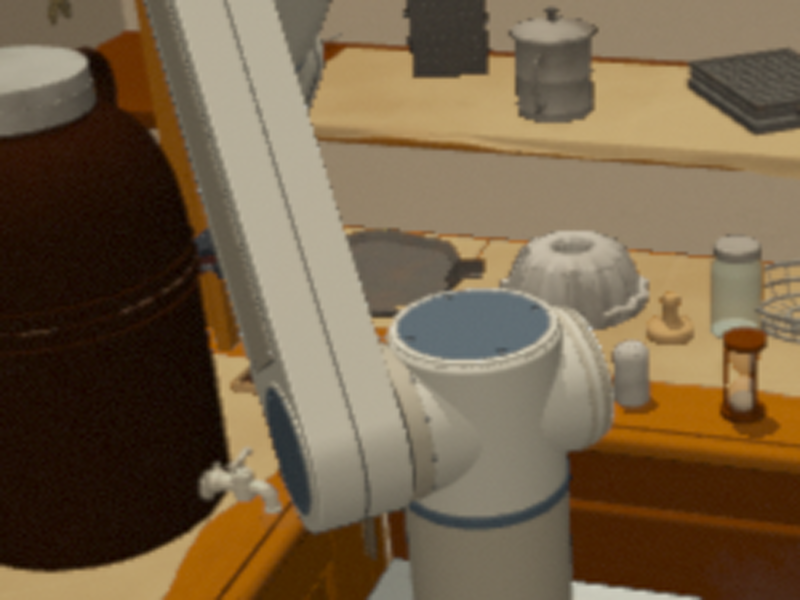

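The arm hides the tray in this view; the forces are small, so I lower and release.

{"api": "servo_tool", "payload": {
  "plan": [
    [1, [-0.5, 1, -15], 0],
    [1, [-0.5, 1, -26], 0],
    [1, [-0.5, 1, -30], 0],
    [1, [-0.5, 1, -32], 0],
    [1, [-0.5, 1, -32.5], 0],
    [1, [-0.5, 1, -32.5], 0]
  ]
}}

```text
t: 5.82
ee_pos: [467.6, 428.0, 59.3]
orientation: [-3.142, -0.002, -0.0]
ft_force: [0.2, -0.2, -0.4]
width: 44.7
grasp_force: 30.0
```

{"api": "servo_tool", "payload": {
  "plan": [
    [1, [0, -0.5, -0.7], 0],
    [1, [0, -0.5, -1.4], 0],
    [1, [0, -0.5, -1.4], 0]
  ]
}}

```text
t: 6.07
ee_pos: [467.6, 427.6, 58.0]
orientation: [-3.141, -0.002, -0.001]
ft_force: [-0.1, 0.1, 0.0]
width: 44.5
grasp_force: 30.0
```

Within about 1 mm of the floor; open slowly and rise.

{"api": "servo_tool", "payload": {
  "plan": [
    [0.35, [0, 0, -0.3], 0],
    [0.25, [0, 0, -0.3], 0],
    [0.1, [0, 0, -0.3], 0],
    [0.1, [0, 0, -0.3], 0],
    [0.1, [0, 0, 10], 0],
    [0.1, [0, 0, 30], 0],
    [0.1, [0, 0, 60], 0],
    [0.1, [0, -30, 90], 0],
    [0.1, [0, -65, 110], 0],
    [0.1, [0, -100, 130], 0]
  ]
}}

```text
t: 6.9
ee_pos: [467.6, 327.0, 190.0]
orientation: [-3.141, -0.005, -0.003]
ft_force: [0.9, -0.1, 0.1]
width: 78.9
grasp_force: 0.0
```

{"api": "servo_tool", "payload": {
  "plan": [
    [0, [-5, -35, 10], 0],
    [0, [-15, -70, 20], 0],
    [0, [-25, -70, 30], 0],
    [0, [-30, -70, 40], 0],
    [0, [-30, -70, 40], 0],
    [0, [-30, -70, 40], 0]
  ]
}}

```text
t: 7.4
ee_pos: [438.2, 258.5, 228.9]
orientation: [-3.14, -0.004, -0.004]
ft_force: [-1.0, 1.0, 0.5]
width: 87.5
grasp_force: 0.0
```

```bash
python3 - <<'E'
from h import *
o=ctrl.get_obs(); print(o['ee_pos'],o['orientation'],o['ft_force'])
C=cam('wrist'); im=ctrl.get_image('wrist'); np.savez('pics/wrist3.npz',K=C[0],R=C[1],t=C[2])
cv2.imwrite('pics/wrist3.png',im)
cv2.imwrite('pics/wrist3b.png',cv2.resize(im[:260],(800,406),interpolation=cv2.INTER_CUBIC))
for p in [(467.5,427,71),(467.5,427,12),(468,333,12),(506.5,-140,110)]: print(p,w2pix(C,p)*1.5625)
E
```

```text
[438.24014992 258.5168874  228.89151921] [-3.14011112 -0.00373593 -0.00388724] [-0.96189837  1.04068389  0.46153861]
(467.5, 427, 71) [157.98019122 240.02716133]
(467.5, 427, 12) [196.18213864 231.62948957]
(468, 333, 12) [310.5177977 231.4579797]
(506.5, -140, 110) [1084.07261176  184.74189223]
```

View pics/wrist3b.png

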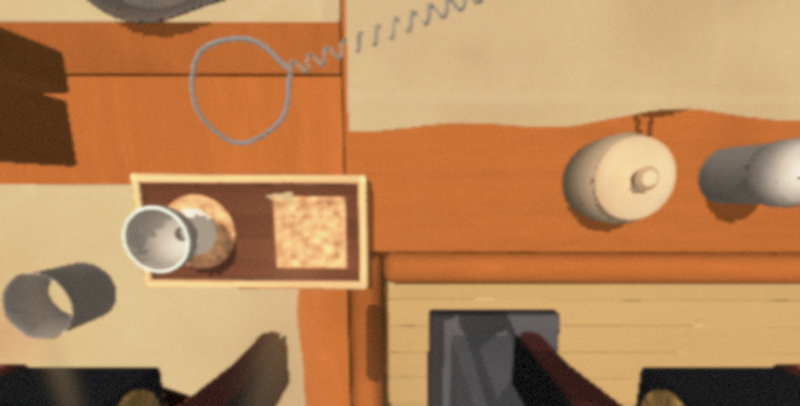

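The egg cup is upright on its mat, rim at (158,239), within 2–3 mm of centre, and the square mat is at (310,232) as predicted. The tin measure stands at the left, (40,300). Next the sand glass.

{"api": "servo_tool", "payload": {
  "plan": [
    [0, [0, -40, 0], 0],
    [0, [0, -80, 0], 0],
    [0, [0, -120, 0], 0],
    [0, [0, -160, 0], 0],
    [0, [0, -200, 0], 0],
    [0, [0, -240, 0], 0],
    [0, [0, -280, 0], 0],
    [0, [0, -320, 0], 0],
    [0, [0, -355, 0], 0],
    [0, [0, -385, 0], 0]
  ]
}}

```text
t: 8.28
ee_pos: [437.9, -129.5, 227.2]
orientation: [-3.142, -0.003, 0.001]
ft_force: [0.2, -0.8, 1.0]
width: 88.0
grasp_force: 0.0
```

{"api": "servo_tool", "payload": {
  "plan": [
    [0, [10, -13, 0], 0],
    [0, [35, -13, -10], 0],
    [0, [55, -13, -20], 0],
    [0, [68, -13, -30], 0],
    [0, [68, -13, -50], 0],
    [0, [68, -13, -50], 0],
    [0, [68, -13, -50], 0]
  ]
}}

```text
t: 8.87
ee_pos: [504.9, -139.8, 176.2]
orientation: [-3.14, -0.004, 0.006]
ft_force: [0.4, -0.1, -0.0]
width: 87.6
grasp_force: 0.0
```

```bash
python3 - <<'E'
from h import *
o=ctrl.get_obs(); print(o['ee_pos'],o['orientation'],o['ft_force'])
C=cam('wrist'); im=ctrl.get_image('wrist'); np.savez('pics/wrist4.npz',K=C[0],R=C[1],t=C[2])
cv2.imwrite('pics/wrist4.png',im)
cv2.imwrite('pics/wrist4b.png',cv2.resize(im[:260],(800,406),interpolation=cv2.INTER_CUBIC))
for p in [(506.5,-140,110),(506.5,-140,10),(509.5,97,80),(512,-4,76)]: print(p,w2pix(C,p)*1.5625)
E
```

```text
[ 504.87906631 -139.80966126  176.16889529] [-3.14040484 -0.00400698  0.00623919] [ 0.37009562 -0.05873873 -0.0379429 ]
(506.5, -140, 110) [401.52988405 316.39931068]
(506.5, -140, 10) [401.30498592 276.30964027]
(509.5, 97, 80) [-14.11147453 294.32375665]
(512, -4, 76) [165.92769693 289.17539709]
```

View pics/wrist4b.png

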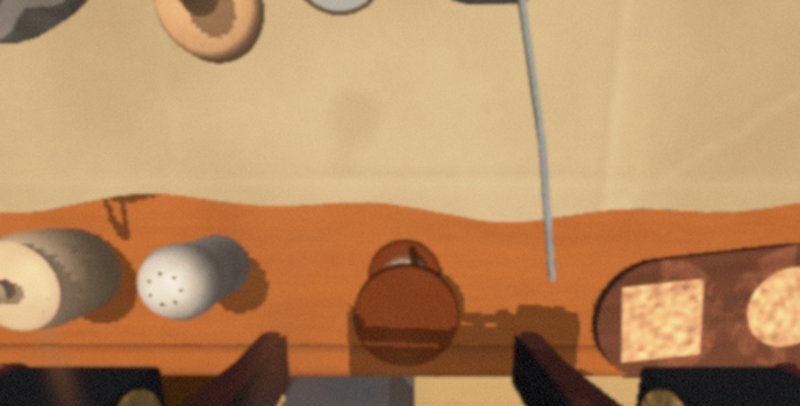

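Glass top disc is centred at (407,314), about 3 mm right of the prediction; the wire handle end at (551,280) is clear of the fingers.

{"api": "servo_tool", "payload": {
  "plan": [
    [0, [1.5, -2, -25], 0],
    [0, [1.5, -2, -50], 0],
    [0, [1.5, -2, -68], 0],
    [0, [1.5, -2, -76], 0],
    [0, [1.5, -2, -76], 0],
    [0, [1.5, -2, -76], 0]
  ]
}}

```text
t: 9.42
ee_pos: [507.4, -142.6, 102.5]
orientation: [3.141, 0.003, 0.001]
ft_force: [0.5, -0.6, -0.1]
width: 87.9
grasp_force: 0.0
```

{"api": "servo_tool", "payload": {
  "plan": [
    [0.28, [0, 0, 0], 0],
    [0.35, [0, 0, 0], 0],
    [0.5, [0, 0, 0], 0],
    [1, [0, 0, 0], 0],
    [1, [0, 0, 0], 0],
    [1, [0, 0, 0], 0]
  ]
}}

```text
t: 9.92
ee_pos: [507.1, -142.6, 102.1]
orientation: [3.141, 0.002, 0.001]
ft_force: [-0.8, -0.3, 3.2]
width: 53.5
grasp_force: 30.0
```

{"api": "servo_tool", "payload": {
  "plan": [
    [1, [0, 0, 12], 0],
    [1, [0, 0, 30], 0],
    [1, [-15, 0, 45], 0],
    [1, [-35, 0, 50], 0],
    [1, [-55, 10, 50], 0],
    [1, [-70, 30, 50], 0],
    [1, [-75, 60, 50], 0],
    [1, [-75, 90, 50], 0],
    [1, [-75, 120, 50], 0],
    [1, [-75, 150, 50], 0]
  ]
}}

```text
t: 10.75
ee_pos: [431.6, 8.6, 151.9]
orientation: [-3.142, -0.001, -0.0]
ft_force: [1.0, -0.7, -1.0]
width: 53.5
grasp_force: 30.0
```

{"api": "servo_tool", "payload": {
  "plan": [
    [1, [0, 30, 0], 0],
    [1, [0, 60, 0], 0],
    [1, [0, 90, 0], 0],
    [1, [0, 120, 0], 0],
    [1, [0, 150, 0], 0],
    [1, [0, 180, 0], 0],
    [1, [0, 210, 0], 0],
    [1, [0, 240, 0], 0],
    [1, [10, 270, 0], 0],
    [1, [20, 290, 0], 0]
  ]
}}

```text
t: 11.58
ee_pos: [451.7, 300.0, 151.8]
orientation: [-3.141, -0.005, -0.0]
ft_force: [0.8, -0.5, -1.5]
width: 53.2
grasp_force: 30.0
```

{"api": "servo_tool", "payload": {
  "plan": [
    [1, [10, 20, 0], 0],
    [1, [16, 32, 0], 0],
    [1, [16, 36, -10], 0],
    [1, [16, 36, -15], 0],
    [1, [16, 36, -15], 0],
    [1, [16, 36, -15], 0]
  ]
}}

```text
t: 12.08
ee_pos: [466.7, 332.1, 135.7]
orientation: [3.14, 0.002, -0.004]
ft_force: [0.2, 0.4, -0.3]
width: 53.3
grasp_force: 30.0
```

```bash
python3 - <<'E'
from h import *
o=ctrl.get_obs(); print(o['ee_pos'],o['orientation'],o['ft_force'],o['width'])
E
```

```text
[466.74352373 332.05867051 135.69646729] [ 3.13979319e+00  1.63122990e-03 -3.91526062e-03] [ 0.16290764  0.42580304 -0.34778857] 53.319443944665565
```

{"api": "servo_tool", "payload": {
  "plan": [
    [1, [0.5, 1, -8], 0],
    [1, [0.5, 1, -15], 0],
    [1, [0.5, 1, -19], 0],
    [1, [0.5, 1, -20.5], 0],
    [1, [0.5, 1, -21], 0],
    [1, [0.5, 1, -21], 0]
  ]
}}

```text
t: 12.58
ee_pos: [468.5, 334.4, 115.6]
orientation: [3.141, 0.002, -0.0]
ft_force: [0.5, -0.2, -0.8]
width: 53.1
grasp_force: 30.0
```

{"api": "servo_tool", "payload": {
  "plan": [
    [1, [-0.3, -0.3, -0.7], 0],
    [1, [-0.3, -0.3, -1.3], 0],
    [1, [-0.3, -0.3, -1.3], 0]
  ]
}}

```text
t: 12.83
ee_pos: [468.2, 334.2, 114.6]
orientation: [-3.141, -0.002, -0.0]
ft_force: [-0.3, -0.1, -0.2]
width: 53.4
grasp_force: 30.0
```

{"api": "servo_tool", "payload": {
  "plan": [
    [1, [0, 0, -0.5], 0],
    [0.33, [0, 0, -0.5], 0],
    [0.25, [0, 0, -0.5], 0],
    [0.1, [0, 0, -0.5], 0],
    [0.1, [0, 0, -0.5], 0],
    [0.1, [0, 0, 15], 0],
    [0.1, [0, 0, 40], 0],
    [0, [0, 0, 70], 0],
    [0, [-5, -30, 100], 0],
    [0, [-10, -65, 115], 0]
  ]
}}

```text
t: 13.67
ee_pos: [459.6, 270.7, 232.6]
orientation: [-3.139, -0.007, -0.007]
ft_force: [1.4, -0.1, 0.6]
width: 87.6
grasp_force: 0.0
```

{"api": "servo_tool", "payload": {
  "plan": [
    [0, [-10, -40, 0], 0],
    [0, [-20, -80, 0], 0],
    [0, [-20, -100, 0], 0],
    [0, [-20, -100, 0], 0],
    [0, [-20, -100, 0], 0]
  ]
}}

```text
t: 14.08
ee_pos: [438.4, 168.5, 229.9]
orientation: [-3.141, 0.001, -0.001]
ft_force: [0.1, 0.4, 0.0]
width: 87.8
grasp_force: 0.0
```

```bash
python3 - <<'E'
from h import *
o=ctrl.get_obs(); print(o['ee_pos'],o['orientation'],o['ft_force'])
C=cam('wrist'); im=ctrl.get_image('wrist'); np.savez('pics/wrist5.npz',K=C[0],R=C[1],t=C[2])
cv2.imwrite('pics/wrist5.png',im)
cv2.imwrite('pics/wrist5b.png',cv2.resize(im[:260],(800,406),interpolation=cv2.INTER_CUBIC))
for p in [(467.5,427,71),(467.5,333.3,122),(467.5,333.3,22),(467.5,333.3,12),(509.5,97,80),(510,97,57),(512,-4,76),(512,-4,70)]: print(p,w2pix(C,p)*1.5625)
E
```

```text
[438.39001269 168.49501257 229.88813066] [-3.14110727e+00  1.38118701e-03 -1.34529749e-03] [0.10569735 0.35243789 0.04621095]
(467.5, 427, 71) [ 28.8125906  240.46028144]
(467.5, 333.3, 122) [118.21138567 251.00167129]
(467.5, 333.3, 22) [195.28563518 233.21354192]
(467.5, 333.3, 12) [200.73948289 231.95483685]
(509.5, 97, 80) [510.80516278 177.8123028 ]
(510, 97, 57) [502.92512741 177.65221238]
(512, -4, 76) [663.07611377 174.03599793]
(512, -4, 70) [657.93786538 174.2673436 ]
```

View pics/wrist5b.png

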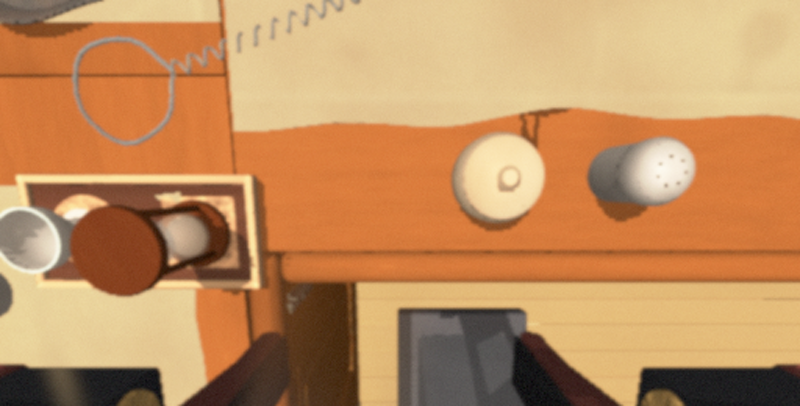

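The sand glass stands on its square mat, top at (119,249) and as predicted; the egg cup is undisturbed. The pot knob is at (510,177) and the shaker around (663,170). Next the pot.

{"api": "servo_tool", "payload": {
  "plan": [
    [0, [15, -20, -20], 0],
    [0, [35, -40, -40], 0],
    [0, [55, -60, -60], 0],
    [0, [71, -71, -80], 0],
    [0, [71, -71, -110], 0],
    [0, [71, -71, -110], 0],
    [0, [71, -71, -110], 0]
  ]
}}

```text
t: 14.72
ee_pos: [508.2, 98.9, 118.1]
orientation: [3.141, 0.004, -0.007]
ft_force: [0.9, -0.2, 1.2]
width: 88.0
grasp_force: 0.0
```

```bash
python3 - <<'E'
from h import *
o=ctrl.get_obs(); print(o['ee_pos'],o['orientation'],o['ft_force'])
C=cam('wrist'); im=ctrl.get_image('wrist'); np.savez('pics/wrist6.npz',K=C[0],R=C[1],t=C[2])
cv2.imwrite('pics/wrist6.png',im)
cv2.imwrite('pics/wrist6b.png',cv2.resize(im[:260],(800,406),interpolation=cv2.INTER_CUBIC))
for p in [(509.5,97.7,80),(509.5,97.7,57),(512,-4,76)]: print(p,w2pix(C,p)*1.5625)
E
```

```text
[508.15593779  98.91044713 118.11068452] [ 3.14103715  0.00367012 -0.00671895] [ 0.92070764 -0.23060688  1.2021717 ]
(509.5, 97.7, 80) [403.77299749 335.30803476]
(509.5, 97.7, 57) [403.38912464 319.87416039]
(512, -4, 76) [628.74828505 327.91959094]
```

View pics/wrist6b.png

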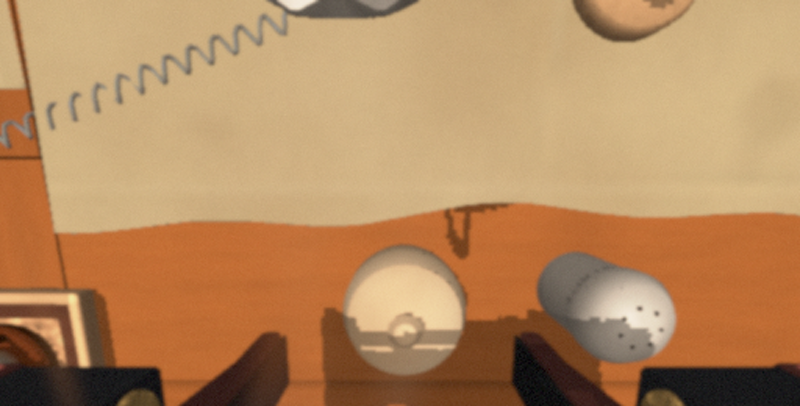

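Knob at (405,330), so the pot's x is about 2 mm further out. Correct and descend.

{"api": "servo_tool", "payload": {
  "plan": [
    [0, [2.3, -1, -20], 0],
    [0, [2.3, -1, -45], 0],
    [0, [2.3, -1, -70], 0],
    [0, [2.3, -1, -87], 0],
    [0, [2.3, -1, -87], 0],
    [0, [2.3, -1, -87], 0]
  ]
}}

```text
t: 15.27
ee_pos: [511.9, 98.0, 33.5]
orientation: [-3.141, -0.004, -0.001]
ft_force: [-0.1, 0.9, 0.5]
width: 87.9
grasp_force: 0.0
```

{"api": "servo_tool", "payload": {
  "plan": [
    [0.15, [0, 0, 0], 0],
    [0.25, [0, 0, 0], 0],
    [0.4, [0, 0, 0], 0],
    [1, [0, 0, 0], 0],
    [1, [0, 0, 0], 0],
    [1, [0, 0, 0], 0]
  ]
}}

```text
t: 15.77
ee_pos: [512.1, 97.2, 33.5]
orientation: [-3.141, -0.002, -0.002]
ft_force: [-0.7, -1.1, 8.2]
width: 61.8
grasp_force: 30.0
```

{"api": "servo_tool", "payload": {
  "plan": [
    [1, [0, 0, 12], 0],
    [1, [0, 0, 35], 0],
    [1, [-15, 0, 60], 0],
    [1, [-35, 0, 80], 0],
    [1, [-55, -10, 100], 0],
    [1, [-75, -30, 120], 0],
    [1, [-85, -60, 140], 0],
    [1, [-90, -90, 150], 0],
    [1, [-90, -120, 150], 0],
    [1, [-90, -150, 150], 0]
  ]
}}

```text
t: 16.6
ee_pos: [421.1, -54.0, 184.1]
orientation: [3.141, 0.003, 0.004]
ft_force: [1.2, 0.3, -2.5]
width: 61.7
grasp_force: 30.0
```

{"api": "servo_tool", "payload": {
  "plan": [
    [1, [0, -30, 0], 0],
    [1, [0, -60, 0], 0],
    [1, [0, -90, 0], 0],
    [1, [0, -120, 0], 0],
    [1, [0, -150, 0], 0],
    [1, [0, -180, 0], 0],
    [1, [0, -210, 0], 0],
    [1, [0, -230, 0], 0],
    [1, [0, -230, 0], 0],
    [1, [0, -230, 0], 0]
  ]
}}

```text
t: 17.43
ee_pos: [420.9, -283.3, 182.7]
orientation: [-3.141, 0.001, 0.0]
ft_force: [-0.1, -0.2, -1.3]
width: 61.9
grasp_force: 30.0
```

```bash
python3 - <<'E'
from h import *
o=ctrl.get_obs(); print(o['ee_pos'],o['orientation'],o['ft_force'],o['width'])
z=np.load('pics/wrist4.npz');C0=z['K'],z['R'],z['t']
print(pix2w(C0,663*.64,319*.64,12))
C=cam('wrist'); im=ctrl.get_image('wrist'); np.savez('pics/wrist7.npz',K=C[0],R=C[1],t=C[2])
cv2.imwrite('pics/wrist7.png',im)
cv2.imwrite('pics/wrist7b.png',cv2.resize(im[:280],(800,438),interpolation=cv2.INTER_CUBIC))
E
```

```text
[ 420.92981171 -283.32668974  182.72448795] [-3.14117807e+00  1.19841603e-03  3.62100048e-04] [-0.08312039 -0.23693358 -1.30109071] 61.85537952286974
[ 475.6463847  -332.90431818   12.        ]
```

View pics/wrist7b.png

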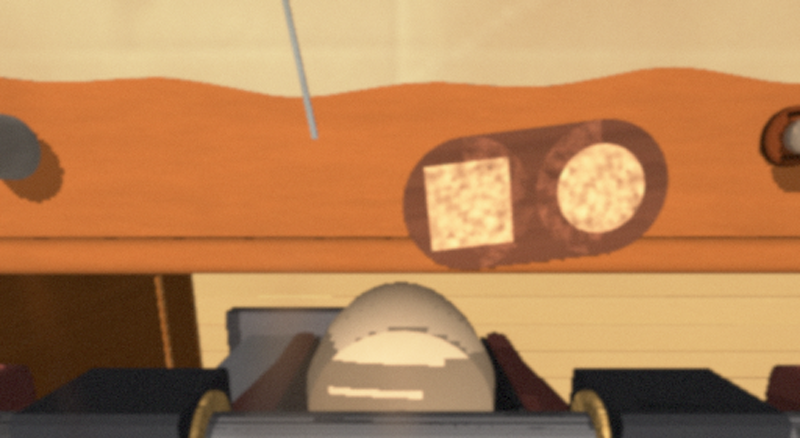

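The board's square mat is at (469,203) and the round one at (601,188).

```bash
python3 - <<'E'
from h import *
z=np.load('pics/wrist7.npz');C=z['K'],z['R'],z['t']
a,b=[pix2w(C,u*.64-.18,v*.64-.18,12) for u,v in((469.3,203.5),(601,188))]
print(a,b,np.linalg.norm(a-b))
E
```

```text
[ 474.87585655 -331.39110809   12.        ] [ 485.54519555 -423.12862567   12.        ] 92.35587109195416
```

{"api": "servo_tool", "payload": {
  "plan": [
    [1, [0, -30, -10], 0],
    [1, [0, -60, -30], 0],
    [1, [0, -90, -55], 0],
    [1, [5, -120, -80], 0],
    [1, [20, -135, -100], 0],
    [1, [40, -140, -105], 0],
    [1, [56, -140, -108], 0],
    [1, [64, -140, -112], 0],
    [1, [64, -140, -120], 0],
    [1, [64, -140, -120], 0]
  ]
}}

```text
t: 18.32
ee_pos: [484.8, -420.8, 61.1]
orientation: [-3.14, -0.005, 0.004]
ft_force: [-1.3, 1.3, -2.7]
width: 62.1
grasp_force: 30.0
```

{"api": "servo_tool", "payload": {
  "plan": [
    [1, [0, 0, -8], 0],
    [1, [0, 0, -13], 0],
    [1, [0, 0, -16], 0],
    [1, [0, 0, -17.5], 0],
    [1, [0, 0, -17.5], 0]
  ]
}}

```text
t: 18.73
ee_pos: [484.7, -422.4, 45.6]
orientation: [-3.141, -0.002, 0.002]
ft_force: [-3.1, 2.8, 5.2]
width: 61.8
grasp_force: 30.0
```

{"api": "servo_tool", "payload": {
  "plan": [
    [1, [0, 0, 0], 0],
    [0.2, [0, 0, 0], 0],
    [0.1, [0, 0, 0], 0],
    [0, [0, 0, 0], 0],
    [0, [0, 0, 15], 0],
    [0, [0, 0, 40], 0],
    [0, [0, 0, 70], 0],
    [0, [-25, 0, 95], 0],
    [0, [-55, 20, 125], 0],
    [0, [-65, 50, 145], 0]
  ]
}}

```text
t: 19.57
ee_pos: [419.2, -374.8, 192.3]
orientation: [3.139, -0.001, 0.002]
ft_force: [0.1, 0.2, 0.4]
width: 87.6
grasp_force: 0.0
```

{"api": "servo_tool", "payload": {
  "plan": [
    [0, [0, 35, 5], 0],
    [0, [0, 75, 10], 0],
    [0, [0, 115, 10], 0],
    [0, [0, 155, 10], 0],
    [0, [0, 170, 10], 0],
    [0, [0, 170, 10], 0],
    [0, [0, 170, 10], 0]
  ]
}}

```text
t: 20.15
ee_pos: [421.2, -202.8, 200.9]
orientation: [3.14, 0.006, 0.003]
ft_force: [1.3, 0.7, -0.1]
width: 87.7
grasp_force: 0.0
```

```bash
python3 - <<'E'
from h import *
o=ctrl.get_obs(); print(o['ee_pos'],o['orientation'],o['ft_force'])
C=cam('wrist'); im=ctrl.get_image('wrist'); np.savez('pics/wrist8.npz',K=C[0],R=C[1],t=C[2])
cv2.imwrite('pics/wrist8.png',im)
cv2.imwrite('pics/wrist8b.png',cv2.resize(im[:280],(800,438),interpolation=cv2.INTER_CUBIC))
for p in [(485.5,-423.1,92),(485.5,-423.1,69),(475,-331.5,12),(512,-4,76),(514,-6,60),(512,-4,0)]: print(p,w2pix(C,p)*1.5625)
E
```

```text
[ 421.17091765 -202.84436838  200.90360699] [3.14048324e+00 5.60363155e-03 2.69564779e-03] [ 1.31678101  0.70547029 -0.11268724]
(485.5, -423.1, 92) [790.34791819 190.99817453]
(485.5, -423.1, 69) [758.43649357 190.61157567]
(475, -331.5, 12) [573.12546971 203.73818162]
(512, -4, 76) [ 61.84712785 140.69566401]
(514, -6, 60) [ 83.60950582 139.88299734]
(512, -4, 0) [136.622227   150.78038726]
```

View pics/wrist8b.png

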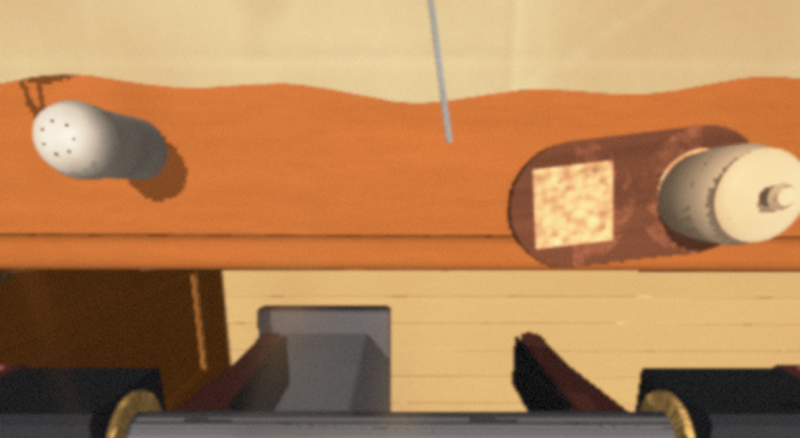

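The pot stands upright over the round mat, knob at (785,196) and within about 3 mm; the square mat is at (573,205). I triangulate the shaker from its hole pattern in four views.

```bash
python3 - <<'E'
from h import *
A=[];B=[]
for n,p in [(8,(59,139)),(6,(641,328.5)),(5,(673,169)),(4,(166,286))]:
    z=np.load(f'pics/wrist{n}.npz');C=z['K'],z['R'],z['t']
    u,v=np.array(p)*.64-.18
    print(n,pix2w(C,u,v,79).round(1))
    P=C[0]@np.c_[C[1],C[2]]
    for r in (u*P[2]-P[0],v*P[2]-P[1]): A.append(r[:3]);B.append(-r[3])
print(np.linalg.lstsq(np.array(A),np.array(B),rcond=None)[0])
im=cv2.imread('pics/wrist8.png').astype(int); 
m=((im[:,:,0]>95)&(im[:,:,2]>190)).astype(np.uint8); m=cv2.morphologyEx(m,cv2.MORPH_CLOSE,np.ones((3,3)))
z=np.load('pics/wrist8.npz');C=z['K'],z['R'],z['t']
n,l,s,c=cv2.connectedComponentsWithStats(m)
for i in range(1,n):
    if s[i,4]>300 and 90<c[i,1]<170 : print(s[i],c[i],pix2w(C,*c[i],12).round(1))
E
```

```text
8 [512.8  -4.6  79. ]
6 [512.9  -7.7  79. ]
5 [515.3  -8.1  79. ]
4 [514.7  -5.8  79. ]
[514.13633981  -6.63993491  81.12885611]
[ 448   92   64   63 2926] [483.09569378 122.2809296 ] [ 484.8 -465.4   12. ]
[ 341  103   52   56 2612] [366.77105666 130.43300153] [ 475.  -331.5   12. ]
```

{"api": "servo_tool", "payload": {
  "plan": [
    [0, [0, 35, 0], 0],
    [0, [0, 75, 0], 0],
    [0, [10, 115, -10], 0],
    [0, [25, 150, -25], 0],
    [0, [50, 175, -40], 0],
    [0, [75, 190, -60], 0],
    [0, [93, 196, -80], 0],
    [0, [93, 196, -85], 0],
    [0, [93.5, 196, -85], 0],
    [0, [93.5, 196, -85], 0]
  ]
}}

```text
t: 21.03
ee_pos: [513.4, -8.2, 114.7]
orientation: [3.141, 0.0, -0.003]
ft_force: [0.4, 0.1, -0.1]
width: 88.0
grasp_force: 0.0
```

{"api": "servo_tool", "payload": {
  "plan": [
    [0, [0, 0, -25], 0],
    [0, [0, 0, -50], 0],
    [0, [0, 0, -68], 0],
    [0, [0, 0, -75], 0],
    [0, [0, 0, -75], 0],
    [0, [0, 0, -75], 0]
  ]
}}

```text
t: 21.53
ee_pos: [514.2, -7.8, 40.8]
orientation: [3.142, 0.001, 0.001]
ft_force: [0.1, -0.2, 0.4]
width: 87.6
grasp_force: 0.0
```

{"api": "servo_tool", "payload": {
  "plan": [
    [0.3, [0, 0, 0], 0],
    [0.4, [0, 0, 0], 0],
    [0.55, [0, 0, 0], 0],
    [1, [0, 0, 0], 0],
    [1, [0, 0, 0], 0],
    [1, [0, 0, 0], 0],
    [1, [0, 0, 0], 0]
  ]
}}

```text
t: 22.12
ee_pos: [514.1, -7.0, 39.9]
orientation: [-3.142, -0.002, -0.0]
ft_force: [-0.4, 0.1, -0.7]
width: 44.8
grasp_force: 29.0
```

{"api": "servo_tool", "payload": {
  "plan": [
    [1, [0, 0, 12], 0],
    [1, [0, 0, 35], 0],
    [1, [-20, 0, 50], 0],
    [1, [-45, 0, 60], 0],
    [1, [-70, -10, 60], 0],
    [1, [-85, -30, 60], 0],
    [1, [-90, -60, 60], 0],
    [1, [-90, -95, 60], 0],
    [1, [-90, -130, 60], 0],
    [1, [-90, -165, 60], 0]
  ]
}}

```text
t: 22.95
ee_pos: [423.9, -173.6, 100.7]
orientation: [3.141, 0.003, 0.001]
ft_force: [0.8, 1.4, 0.3]
width: 44.8
grasp_force: 30.0
```

{"api": "servo_tool", "payload": {
  "plan": [
    [1, [0, -35, 0], 0],
    [1, [0, -70, 0], 0],
    [1, [0, -105, 0], 0],
    [1, [0, -135, 0], 0],
    [1, [10, -155, 0], 0],
    [1, [30, -160, 0], 0],
    [1, [45, -160, -10], 0],
    [1, [51, -160, -20], 0],
    [1, [51, -160, -30], 0],
    [1, [51, -160, -30], 0]
  ]
}}

```text
t: 23.78
ee_pos: [473.3, -330.5, 67.7]
orientation: [-3.139, -0.004, 0.006]
ft_force: [0.2, -0.3, -0.8]
width: 44.6
grasp_force: 30.0
```

{"api": "servo_tool", "payload": {
  "plan": [
    [1, [0, 0, -7], 0],
    [1, [0, 0, -12], 0],
    [1, [0, 0, -15], 0],
    [1, [0, 0, -17], 0],
    [1, [0, 0, -17.5], 0],
    [1, [0, 0, -17.5], 0]
  ]
}}

```text
t: 24.28
ee_pos: [475.0, -332.1, 52.3]
orientation: [-3.142, -0.002, -0.0]
ft_force: [0.5, 0.0, -0.6]
width: 44.7
grasp_force: 30.0
```

{"api": "servo_tool", "payload": {
  "plan": [
    [1, [0, 0, -0.7], 0],
    [1, [0, 0, -0.7], 0],
    [0.4, [0, 0, -0.7], 0],
    [0.35, [0, 0, -0.7], 0],
    [0.28, [0, 0, -0.7], 0],
    [0.28, [0, 0, -0.7], 0],
    [0.28, [0, 0, 15], 0],
    [0.28, [0, 0, 40], 0],
    [0.28, [0, 0, 65], 0],
    [0.28, [-25, 0, 80], 0]
  ]
}}

```text
t: 25.12
ee_pos: [454.2, -333.6, 135.0]
orientation: [3.138, 0.005, 0.009]
ft_force: [0.3, -0.7, 1.0]
width: 63.4
grasp_force: 0.0
```

{"api": "servo_tool", "payload": {
  "plan": [
    [0.28, [-30, 20, 30], 0],
    [0.28, [-35, 50, 60], 0],
    [0.28, [-40, 85, 90], 0],
    [0, [-45, 120, 110], 0],
    [0, [-50, 155, 110], 0],
    [0, [-50, 190, 110], 0],
    [0, [-50, 200, 110], 0],
    [0, [-50, 200, 110], 0],
    [0, [-50, 200, 110], 0]
  ]
}}

```text
t: 25.87
ee_pos: [400.5, -132.2, 242.5]
orientation: [3.141, 0.005, 0.001]
ft_force: [-0.3, -0.0, -0.1]
width: 88.0
grasp_force: 0.0
```

```bash
python3 - <<'E'
from h import *
o=ctrl.get_obs(); print(o['ee_pos'],o['orientation'],o['ft_force'])
C=cam('wrist'); im=ctrl.get_image('wrist'); np.savez('pics/wrist9.npz',K=C[0],R=C[1],t=C[2])
s=ctrl.get_image('side'); cv2.imwrite('pics/side9.png',s)
a=cv2.resize(im[:192],(800,300),interpolation=cv2.INTER_CUBIC); b=cv2.resize(s[160:275,110:417],(800,300),interpolation=cv2.INTER_CUBIC)
cv2.imwrite('pics/fin.png',np.vstack([a,b]))
for p in [(485.5,-423.1,92),(475,-331.5,91),(475,-331.5,12),(467.5,427,71),(467.5,333.3,122)]: print(p,w2pix(C,p)*1.5625)
E
```

```text
[ 400.49233127 -132.17707176  242.50371665] [3.14096197e+00 5.33185313e-03 1.07922386e-03] [-0.25684696 -0.04350187 -0.07443684]
(485.5, -423.1, 92) [851.98381801 157.62179284]
(475, -331.5, 91) [706.32647583 173.85510199]
(475, -331.5, 12) [642.20130633 176.35143686]
(467.5, 427, 71) [-397.83626807  180.5561544 ]
(467.5, 333.3, 122) [-389.75248445  180.32077666]
```

View pics/fin.png

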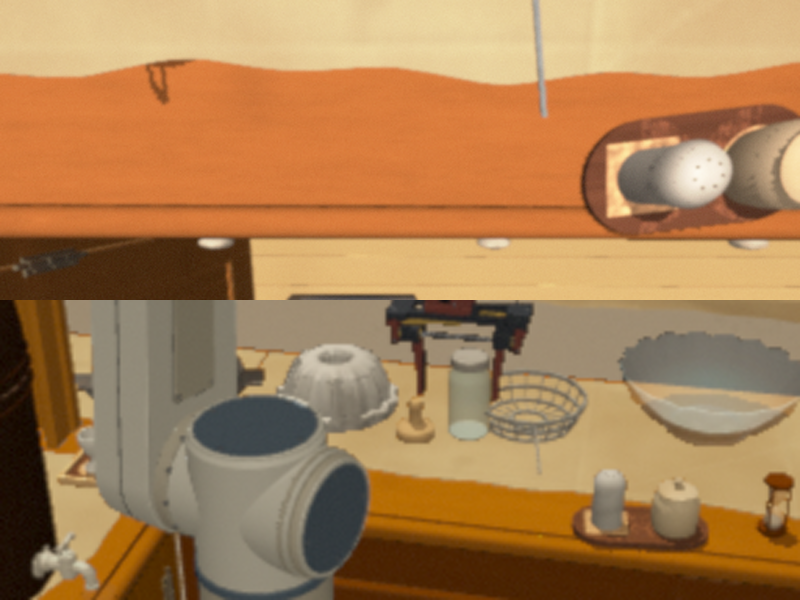

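Shaker upright on its square mat, holes centred at (710,169) against a predicted (706,174), i.e. about 3 mm off; the pot stands beside it. Everything is released and the hand is clear, so I hand in.

```bash
python3 -c "
from workcell import ctrl
print(ctrl.close_job())"
```

```text
the job is handed in; nothing more can be done
None
```

Job handed in: egg cup and sand glass are on the rimmed tray, mustard pot and pepper shaker on the round-ended board, each upright and about 3–4 mm or less from its mat centre by camera, and I never touched the tin measure; the hand-in gave no verdict.

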